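# Clear the pile and lay the coffee corner

## Task

Take the pile on the worktop apart from the top down and set each thing upright in the middle of its own place: the tealight candle into the small white dish, then the kitchen timer onto the green mat, then the red tin onto the dark square tile. The white cup is standing on the green mat; move it to the middle of the blue saucer. Leave the drinking glass and the spice jar where they stand.

Things in the scene. Friction and masses are not known exactly. Their poses are not given: they have to be found in the camera images.
- tealight: tealight candle: round metal cup with cream wax, 38 mm diameter, 15 mm high; origin at the centre of its underside, z up. Starts on top of the timer. 20 g
- timer: round kitchen timer, white lower half, pale wooden upper half with a flat top; grips at 62 mm diameter, 44 mm high; origin at the centre of its underside, z up. Starts on the red tin. Rigid here: the dial does not turn. About 160 g
- tin: red square lidded tin, flat top: body 62 x 62 mm, lid (upper 13 mm) 64 x 64 mm, 40 mm high; origin at the centre of its underside, z up, x and y across its flat sides. Bottom of the pile, stands on the worktop. 250 g
- mug_cup (a point): small white handled cup, 49 mm high, open at the top; this point is on the cup's axis at its underside (foot 42 mm diameter), z up. The body widens to about 59 mm diameter from 14 mm height up to the rim; the handle sticks out along -y, to 54 mm from the axis, so grip across the cup along its x axis. Starts standing on the green mat. About 110 g
- saucer: blue glazed saucer, fixed on the worktop; outer diameter 112 mm, 9 mm high at the rim; flat inner floor 5 mm above its underside, about 80 mm diameter. Origin at the centre of its underside, z up. The cup's place
- candle_dish: small round white candle dish, fixed on the flat woven oval tray (top 8 mm above the worktop) at the back; outer diameter 72 mm, upright rim 9 mm high and 3 mm thick, flat inner floor 5 mm above its underside, inner diameter about 65 mm. Origin at the centre of its underside, z up. The tealight's place
- green_mat: square green mat, fixed on the woven oval tray (top 8 mm above the worktop), 96 x 96 mm, 6 mm thick; origin at the centre of its underside, z up. The timer's place; the cup stands on it at the start
- stone_tile: square dark grey tile on small feet, fixed on the worktop, 96 x 96 mm, its top 8 mm above its underside; origin at the centre of its underside, z up. The red tin's place
- glass: clear drinking glass, 48 mm diameter, 61 mm high, standing loose; origin at the centre of its underside. Leave it alone
- spice_jar: glass spice jar with a red cap, 45 mm diameter, 106 mm high, standing loose; origin at the centre of its underside. Leave it alone
Mind the look-alikes: they are no part of the job. Leave any turquoise look-alike of the timer alone.

How it is judged:
By the outcome, as a careful person would: the job done as asked, in the order asked, and still so for the second after the job is handed in, with the robot touching nothing.
It also fails if it takes over 90 s, if anything falls off the work surface, if the arm or the gripper's body presses on something with over 40 N, if the wrist force passes 120 N, or if a joint passes its speed limit or range.

## Robot

A 6-joint arm with a two-finger parallel gripper is mounted at the origin on a cart in front of the work surface, level with it; the furniture and walls round the work are solid. World frame = base frame: x ahead of the robot, y to its left, z up, the work surface at z = 0. Lengths are in mm, angles in degrees, forces in N, time in s.
With the tool pointing down it reaches from about 300 to 850 mm from the base axis. Payload 4.2 kg.
Tool frame: the origin (TCP) lies midway between the tips of the shut fingers; the grasp point (between the pads) lies 19 mm behind it; z points along the fingers, y is the line along which they close (so a half turn about z gives the same grasp; the last joint's range is limited). The gripper opens to 91 mm and grips with 3 to 60 N. Pads are 32 mm wide; open, the fingers measure 118 mm over their backs; the gripper's body (76 mm by 178 mm) begins 60 mm behind the grasp point.
Start: joints at [75.86, 18.312, 89.639, -0, 72.044, -1.146], TCP at [129.296, 560.291, 213.976] pointing down, gripper open.
Joint ranges: [-177.97, 177.97], [-48.28, 115.42], [12.27, 149.76], [-77.06, 257.06], [2.81, 150.46], [-146.56, 146.56]. Speed limits (degrees/s): [147.25, 147.25, 180, 180, 180, 180].

## Interface

Orientations are given as [roll, pitch, yaw] about the fixed x, y, z axes, in that order (R = Rz(yaw) Ry(pitch) Rx(roll)).
In Python, from workcell import env gives the robot as it stands.
- The arm moves only by the shell command python3 -m jog 'ROWS' [FORCE]. ROWS is a JSON object of lists of equal length, an entry for each row: "jaw": the finger opening in mm, from 0 to 91.2; "slide": the shift along the tool's x, y, z in units of 30 mm (1.0 is 30 mm), a list of three; "spin": the turn about the tool's z in units of 8 degrees (1.0 is 8 degrees). In form: {"jaw": [jaw, ...], "slide": [[dx, dy, dz], ...], "spin": [spin, ...]}. A call has 1 to 10 rows; each row shifts and turns the commanded pose from where the row before left it, along the tool's axes as they then stand; what a row does not reach is not made up. A row lasts 1/10 s, in which the tool goes at most 50 mm and 8.59 degrees, less where a joint would pass 70% of its speed; a pose out of reach is approached as far as the arm can. A call is refused whole if a number of a shift passes 1 or a number of a turn 1, either way. A call with a gripper value outside its range is refused whole. The fingers move at their own pace and stop on an object; FORCE is the grip in N (left out, the last holds). Time passes only in rows, so rows that do not move let the fingers close. It gives the time, the measured TCP pose, the force, the opening and the grip force at its end, in the units of the state.
- env.state(): the state, without advancing time (a new reading comes with each control period).
- env.grab_frame(name): name is "side" or "top"; returns the picture (420x560x3 uint8, red, green, blue); there is no depth.
- env.camera_model(name): a dict with "fx", "fy", "cx", "cy" (pixels), "D" ([k1, k2, p1, p2, k3] as OpenCV has them; the pictures are not rectified), "camera_from_world" (4x4, takes a point from world to camera coordinates). Camera axes: x right, y up, looking along -z (the intrinsics and any distortion apply to the point x, -y, -z); pixel columns grow to the right and rows downward; lengths in mm; the calibration is good to about 2 mm. A picture is of the moment at which its call begins. camera_model takes no time and is no camera call.
- env.job_done(): hands the job in; it is judged then, once.
The state is a dict: "time_s": time; "qpos": joint angles; "qvel": joint speeds; "effort": joint torques, N m; "ee_pos": TCP position; "ee_rot": TCP orientation; "force": force on the tool from outside, world axes, zero at the start; "torque": the same for the moment, N m; "gripper_width": finger opening in mm; "gripper_force": force on a finger pad.
Only numpy, scipy, OpenCV 4.12 (cv2) and the standard library are available. Lean on these libraries where they do the work, as an engineer would, in place of code of your own. Each camera call takes 0.05 s, during which the arm holds its last target. There are 200 camera calls.

## Working session

There is one attempt and no reset: what is moved stays moved. The work goes in short steps, Python scripts to look and compute and a shell command to move; the robot and the scene stay as the last step left them, time stands still between calls to the robot, and variables do not carry over. Pictures are saved under pics/ and viewed, at most 14 in all, crops included, and the job is handed in when it is done.

```bash
mkdir -p pics; ls; python3 - <<'E'
from workcell import env
import cv2
for n in("top","side"):
    cv2.imwrite(f"pics/{n}0.png",env.grab_frame(n)[:,:,::-1]); print(env.camera_model(n))
print(env.state())
E
```

```text
pics
{'fx': 381.9655644453598, 'fy': 381.9655644453598, 'cx': 276.9697204138306, 'cy': 210.8777059461551, 'D': array([-0.06849336,  0.        ,  0.        ,  0.        ,  0.        ]), 'camera_from_world': array([[-1.20399417e-02, -9.99918353e-01,  4.28104092e-03,
         2.65566990e+01],
       [ 9.80390485e-01, -1.09624036e-02,  1.96759556e-01,
        -5.50870467e+02],
       [-1.96696560e-01,  6.56606535e-03,  9.80442426e-01,
        -1.00591877e+03],
       [ 0.00000000e+00,  0.00000000e+00,  0.00000000e+00,
         1.00000000e+00]])}
{'fx': 505.83712350628906, 'fy': 505.83712350628906, 'cx': 284.1333473426212, 'cy': 210.25702476633876, 'D': array([0.053041, 0.      , 0.      , 0.      , 0.      ]), 'camera_from_world': array([[ 8.94656143e-01, -4.46370006e-01, -1.85527265e-02,
        -4.64162757e+02],
       [ 2.52569156e-01,  4.71095079e-01,  8.45149837e-01,
        -2.17316081e+02],
       [-3.68509440e-01, -7.60804340e-01,  5.34207402e-01,
        -9.04929917e+02],
       [ 0.00000000e+00,  0.00000000e+00,  0.00000000e+00,
         1.00000000e+00]])}
{'time_s': 0.1, 'qpos': array([ 7.58579505e+01,  1.83484206e+01,  8.96996325e+01, -1.75521966e-04,
        7.20433136e+01, -1.14726984e+00]), 'qvel': array([-0.02871664, -0.0896237 , -0.20277983,  0.09947088, -0.03520822,
       -0.05098104]), 'effort': array([-2.12136952e-04, -4.13330519e+01, -2.32508880e+01,  7.28525757e-02,
        4.23143548e-02, -3.83867155e-05]), 'ee_pos': array([129.1993745 , 559.83535875, 213.19844611]), 'ee_rot': array([-1.79908648e+02, -1.66251854e-03,  1.67005273e+02]), 'force': array([ 0.85135613, -0.69676893, -0.88671166]), 'torque': array([ 0.03364775, -0.03522698,  0.01386681]), 'gripper_force': 0.0, 'gripper_width': 91.34164926998143}
```

View pics/top0.png

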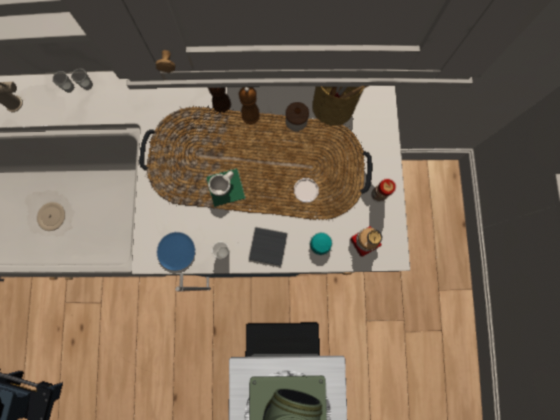

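View pics/side0.png

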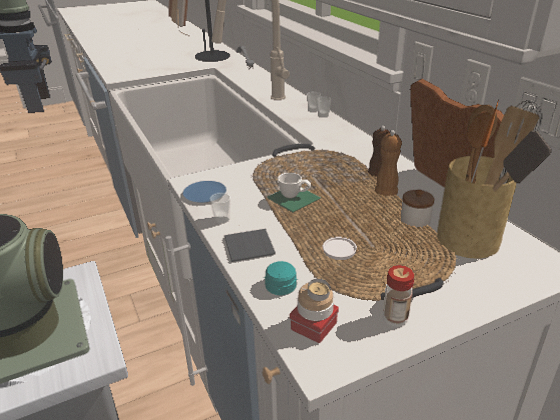

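Candidates (top view): the tealight and timer on the red tin are at (372,237). The turquoise look-alike at (321,243) stands alone, and the red-capped spice jar is at (386,188). I choose the pile at (368,240). The dish is at (306,190), mat (226,188), cup (220,184), saucer (176,252), tile (268,247) and glass (221,251).

```bash
cat > h.py <<'E'
from workcell import env
import numpy as np, cv2
F=np.diag([1,-1,-1.])
def cam(n):
    m=env.camera_model(n); T=np.array(m["camera_from_world"])
    return np.array([[m["fx"],0,m["cx"]],[0,m["fy"],m["cy"]],[0,0,1]]),np.array(m["D"]),F@T[:3,:3],F@T[:3,3]
def proj(n,P):
    K,D,R,t=cam(n); return cv2.projectPoints(np.atleast_2d(np.float64(P)),cv2.Rodrigues(R)[0],t,K,D)[0][:,0]
def unproj(n,uv,z):
    K,D,R,t=cam(n); p=cv2.undistortPoints(np.float64(uv).reshape(-1,1,2),K,D)[:,0]
    d=np.c_[p,np.ones(len(p))]@R; c=-R.T@t
    return c+d*((z-c[2])/d[:,2])[:,None]
def crop(n,box,s,out,img=None):
    im=env.grab_frame(n) if img is None else img
    x0,y0,x1,y1=box
    c=cv2.resize(im[y0:y1,x0:x1],None,fx=s,fy=s,interpolation=cv2.INTER_CUBIC)
    for x in range(-(-x0//10)*10,x1,10):cv2.putText(c,str(x),(int((x-x0+.5)*s),8),0,.3,(255,255,0),1);c[10:14,int((x-x0+.5)*s)]=(255,255,0)
    for y in range(-(-y0//10)*10,y1,10):cv2.putText(c,str(y),(0,int((y-y0+.5)*s)),0,.3,(255,255,0),1)
    cv2.imwrite(out,c[:,:,::-1])
E
python3 - <<'E'
from h import *
t=cv2.imread("pics/top0.png")[:,:,::-1];s=cv2.imread("pics/side0.png")[:,:,::-1]
crop("top",(295,170,405,262),7,"pics/a.png",t)
crop("top",(150,165,292,275),5,"pics/b.png",t)
crop("side",(255,235,425,345),4.5,"pics/c.png",s)
E
```

```text
(no output)
```

View pics/a.png

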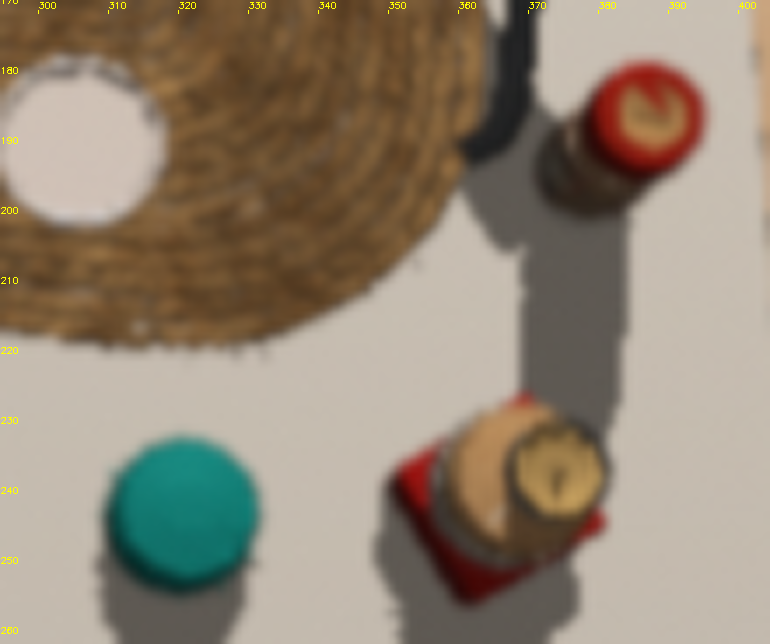

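View pics/b.png

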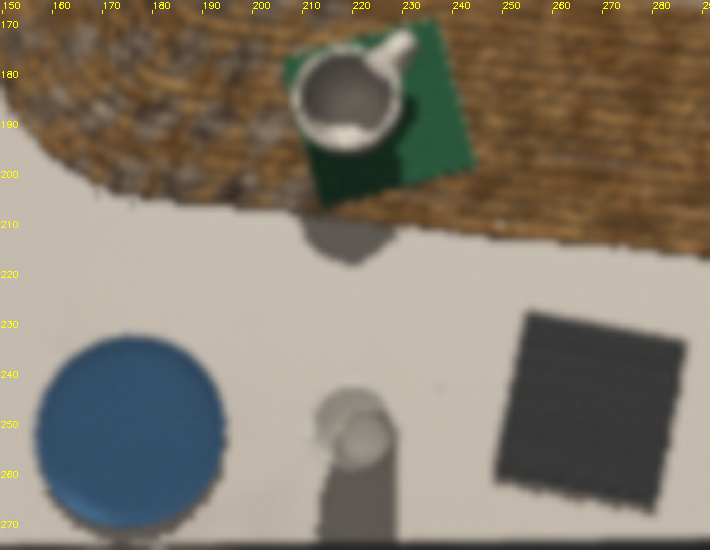

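View pics/c.png

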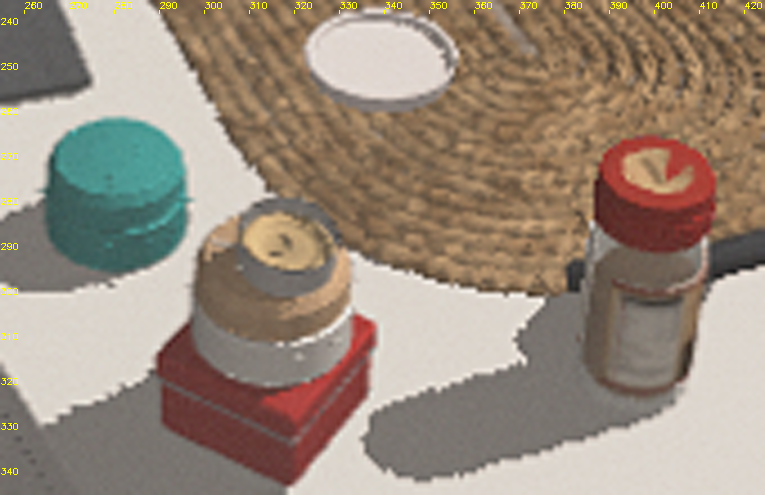

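The crops confirm the pile: tealight top centre about (374.2,236.5), timer below it and offset to the left, and the red tin rotated at the bottom. The cup rim is centred at about (219,184) with its handle pointing up-right to (230,173). Next I fit positions.

```bash
cat > fit.py <<'E'
from h import *
from scipy.optimize import least_squares
A=lambda X,Y:(294.5+X/7,169.5+Y/7)
B=lambda X,Y:(149.5+X/5,164.5+Y/5)
C=lambda X,Y:(254.5+X/4.5,234.5+Y/4.5)
th=np.linspace(0,2*np.pi,120)
def cyl(x,y,r,zs): return np.vstack([np.c_[x+r*np.cos(th),y+r*np.sin(th),0*th+z] for z in zs])
def ext(n,P): p=proj(n,P);return np.r_[p.min(0),p.max(0)] # L T R B
def fitcyl(name,r,zs,obs,x0):
    f=lambda q:np.concatenate([[e-o for e,o in zip(ext(n,cyl(*q,r,zs)),ob) if o is not None] for n,ob in obs])
    s=least_squares(f,x0); print(name,s.x.round(1),s.fun.round(1));return s.x
def fitsq(name,pts,x0): # pts: cam, uv, sx,sy,half,z
    def f(q):
        c,s=np.cos(q[2]),np.sin(q[2]);o=[]
        for n,uv,sx,sy,h,z in pts:
            o+=list(proj(n,[q[0]+h*(c*sx-s*sy),q[1]+h*(s*sx+c*sy),z])[0]-uv)
        return o
    s=least_squares(f,x0);print(name,s.x[:2].round(1),np.degrees(s.x[2]).round(1),np.round(s.fun,1))
E
python3 - <<'E'
from fit import *
g=lambda uv,z:unproj("top",uv,z)[0,:2]
mk=lambda f,l,t,r,b:[None if v is None else f(v,v)[i%2] for i,v in enumerate((l,t,r,b))]
fitcyl("dish",36,[8,17],[("top",mk(A,None,55,166,228)),("side",mk(C,304,10,459,110))],g((306,190),17))
fitcyl("tealight",19,[84,99],[("top",mk(A,507,415,609,521)),("side",mk(C,238,197,342,297))],g((374,237),99))
fitcyl("timer",31,[40,84],[("top",mk(A,435,None,None,None)),("side",mk(C,192,None,354,387))],g((368,240),70))
fitcyl("timerTopface",31,[84],[("top",mk(A,453,401,None,None))],g((368,240),84))
fitcyl("saucer",56,[9],[("top",mk(B,35,332,226,None))],g((176,252),9))
fitcyl("cuprim",29.5,[63],[("top",mk(B,291,45,402,152))],g((220,184),63))
c=g(B(347,98),63);h=g(B(404,43),55);print("handle dir",np.degrees(np.arctan2(*(h-c)[::-1])),np.linalg.norm(h-c))
fitcyl("glass",24,[0],[("top",mk(B,344-1,None,None,470))],g((221,251),0))
fitcyl("jar",22,[106],[("top",mk(A,590,62,706,176))],g((386,188),106))
q=g((366,245),20)
T=lambda f,n,X,Y,sx,sy,h,z:(n,f(X,Y),sx,sy,h,z)
# tin: image up=+x, left=+y : corners ++ = up-left...
fitsq("tin",[T(A,"top",395,480,-1,1,32,40),T(A,"top",527,393,1,1,32,40),T(A,"top",606,520,1,-1,32,40),T(A,"top",470,606,-1,-1,31,0),
 T(C,"side",157,360,-1,1,32,40),T(C,"side",377,322,1,-1,32,40),T(C,"side",293,443,-1,-1,32,27),T(C,"side",290,487,-1,-1,31,0),T(C,"side",163,425,-1,1,31,0),T(C,"side",369,387,1,-1,31,0)],[*q,-.6])
fitsq("mat",[T(B,"top",436,18,1,-1,48,14),T(B,"top",476,163,-1,-1,48,14),T(B,"top",323,207,-1,1,48,14),T(B,"top",283,62,1,1,48,14)],[*g((226,188),14),.2])
fitsq("tile",[T(B,"top",528,311,1,1,48,8),T(B,"top",687,343,1,-1,48,8),T(B,"top",653,513,-1,-1,48,8),T(B,"top",495,481,-1,1,48,8)],[*g((268,247),8),-.2])
E
```

```text
dish [620.2 -62.5] [ 0.6 -0.8  0.5  0.6 -0.6  0.4  0.7]
tealight [ 469.4 -235.7] [-1.   1.   0.   0.8  0.7  0.1  0.5 -0.1]
timer [ 466.9 -226.3] [-2.  -0.1  0.6  1.4]
timerTopface [ 467.8 -229.5] [-0.  0.]
saucer [448.8 310.5] [-0.4 -0.   0.4]
cuprim [627.5 182. ] [ 0.6  0.5 -0.6 -0.5]
handle dir -41.853797537439256 45.80267331679787
glass [449. 166.] [0. 0.]
jar [ 604.6 -276.9] [ 0.2  0.2 -0.2 -0.2]
tin [ 469.5 -227.9] 7.1 [  6.1  14.5 -16.7   4.3  -5.7 -16.9  13.8  -5.6   1.8  -8.6   4.5   6.4
  -6.8   0.6  -6.2   1.6   1.5  -6.3   4.6   8.7]
mat [632.7 169.9] 15.9 [ 0.2 -0.8  0.9  0.5 -0.4  0.9 -0.6 -0.7]
tile [456.5  47.7] -11.8 [-0.5  0.5  0.5  0.5  0.9 -0.4 -0.8 -0.6]
```

```bash
python3 - <<'E'
from fit import *
T=lambda f,n,X,Y,sx,sy,h,z:(n,f(X,Y),sx,sy,h,z)
fitsq("tin",[T(A,"top",395,480,-1,1,32,40),T(A,"top",527,393,1,1,32,40),T(A,"top",606,520,1,-1,32,40),T(A,"top",470,606,-1,-1,31,0),
 T(C,"side",157,360,-1,-1,32,40),T(C,"side",377,322,1,1,32,40),T(C,"side",293,443,1,-1,32,27),T(C,"side",290,487,1,-1,31,0),T(C,"side",163,425,-1,-1,31,0),T(C,"side",369,387,1,1,31,0)],[467,-228,-.96])
print(proj("side",[[627.5,182,63]]))
E
cat > plan.py <<'E'
# usage: plan.py x y z yaw : from the measured pose, spin units, then slide units in tool axes after the spin
import sys; from h import *
x,y,z,w=map(float,sys.argv[1:5]); s=env.state(); p=s["ee_pos"]; yaw=s["ee_rot"][2]
d=(w-yaw+90)%180-90
print("t",round(s["time_s"],2),"pos",p.round(1),"rot",s["ee_rot"].round(1),"q6",s["qpos"][[0,5]].round(0))
for dd in (d,d-np.sign(d)*180):
    a=np.radians(yaw+dd); D=np.array([x,y,z])-p
    print("spin",round(-dd/8,2),"-> slide",np.round([(D[0]*np.cos(a)+D[1]*np.sin(a))/30,(D[0]*np.sin(a)-D[1]*np.cos(a))/30,-D[2]/30],2))
E
python3 plan.py 627.5 182 140 0
```

```text
tin [ 465.1 -225.6] -59.3 [-1.2 -0.6 -1.2 -0.   0.3  1.2 -2.3  1.6 -0.8 -1.1  0.6 -1.   1.3  0.4
  1.4  1.4 -1.   1.1  0.8  1.3]
[[290.17788935 177.57758865]]
t 0.1 pos [129.2 559.8 213.2] rot [-179.9   -0.   167. ] q6 [76. -1.]
spin -1.62 -> slide [-16.61 -12.59   2.44]
spin 20.88 -> slide [16.61 12.59  2.44]
```

```bash
python3 -m jog '{"jaw":[91,91,91,91],"slide":[[0,0,0],[0,0,0],[0,0,0],[0,0,0]],"spin":[1,1,1,0.6]}'; python3 plan.py 627.5 182 140 138
```

```text
time_s: 0.5
ee_pos: [129.2, 560.0, 213.5]
ee_rot: [-179.9, 0.0, 138.0]
force: [-0.4, 0.1, -0.4]
gripper_width: 91.0
gripper_force: 0.0
t 0.5 pos [129.2 560.  213.5] rot [-179.9    0.   138. ] q6 [76. 28.]
spin -0.01 -> slide [-20.77   1.75   2.45]
spin 22.49 -> slide [20.77 -1.75  2.45]
```

```bash
python3 -m jog '{"jaw":[91,91,91,91,91,91,91,91,91,91],"slide":[[-1,0.1,0],[-1,0.1,0],[-1,0.1,0],[-1,0.1,0],[-1,0.1,0],[-1,0.1,0],[-1,0.1,0],[-1,0.1,0],[-1,0.1,0],[-1,0.1,0]],"spin":[0,0,0,0,0,0,0,0,0,0]}' | head -2
python3 -m jog '{"jaw":[91,91,91,91,91,91,91,91,91,91],"slide":[[-1,0.1,0.2],[-1,0.1,0.2],[-1,0.1,0.3],[-1,0.1,0.3],[-1,0.1,0.3],[-1,0.1,0.3],[-1,0.1,0.3],[-1,0.1,0.3],[-1,0,0],[-0.8,0,0]],"spin":[0,0,0,0,0,0,0,0,0,0]}'
python3 -m jog '{"jaw":[91,91],"slide":[[0,0,0],[0,0,0]],"spin":[0,0]}'|tail -4; python3 plan.py 627.5 182 28 138
```

```text
time_s: 1.5
ee_pos: [373.7, 381.7, 213.6]
time_s: 2.5
ee_pos: [608.9, 203.3, 146.8]
ee_rot: [-179.9, -0.0, 138.2]
force: [-0.2, -1.0, 0.4]
gripper_width: 90.7
gripper_force: 0.0
ee_rot: [-179.9, -0.1, 138.1]
force: [-0.7, 0.6, 0.6]
gripper_width: 91.1
gripper_force: 0.0
t 2.7 pos [607.7 204.5 147.3] rot [-1.799e+02 -1.000e-01  1.381e+02] q6 [ 18. -31.]
spin 0.02 -> slide [-0.99 -0.12  3.98]
spin -22.48 -> slide [0.99 0.12 3.98]
```

```bash
python3 -m jog '{"jaw":[91,91,91,91,91,91,91,91],"slide":[[-1,-0.1,0],[0,0,0],[0,0,1],[0,0,1],[0,0,1],[0,0,0.6],[0,0,0.4],[0,0,0]],"spin":[0,0,0,0,0,0,0,0]}'
python3 -m jog '{"jaw":[75,64,56,52,50,50,50,50],"slide":[[0,0,0],[0,0,0],[0,0,0],[0,0,0],[0,0,0],[0,0,0],[0,0,0],[0,0,0]],"spin":[0,0,0,0,0,0,0,0]}' 15;  python3 plan.py 627.5 182 28 138
```

```text
time_s: 3.5
ee_pos: [626.7, 183.1, 26.5]
ee_rot: [-179.8, -0.1, 138.3]
force: [-0.5, 0.1, 0.2]
gripper_width: 91.2
gripper_force: 0.0
time_s: 4.3
ee_pos: [628.9, 182.5, 28.6]
ee_rot: [179.9, 0.0, 138.2]
force: [-0.8, -0.2, 6.1]
gripper_width: 57.6
gripper_force: 15.0
t 4.3 pos [628.9 182.5  28.6] rot [179.9   0.  138.2] q6 [ 15. -33.]
spin 0.02 -> slide [ 0.02 -0.04  0.02]
spin -22.48 -> slide [-0.02  0.04  0.02]
```

```bash
python3 -m jog '{"jaw":[50,50,50,50,50],"slide":[[0,0,-0.3],[0,0,-0.7],[0,0,-1],[0,0,-1],[0,0,0]],"spin":[0,0,0,0,0]}'
python3 plan.py 448.8 310.5 90 138
```

```text
time_s: 4.8
ee_pos: [631.2, 183.2, 122.6]
ee_rot: [179.6, 0.3, 138.2]
force: [1.3, 0.0, -0.0]
gripper_width: 57.2
gripper_force: 15.0
t 4.8 pos [631.2 183.2 122.6] rot [179.6   0.3 138.2] q6 [ 15. -33.]
spin 0.03 -> slide [ 7.36 -0.91  1.09]
spin -22.47 -> slide [-7.36  0.91  1.09]
```

```bash
python3 -m jog '{"jaw":[50,50,50,50,50,50,50,50,50,50],"slide":[[0.5,-0.1,0],[1,-0.1,0],[1,-0.1,0],[1,-0.1,0],[1,-0.1,0],[1,-0.1,0.2],[1,-0.1,0.3],[0.6,-0.2,0.3],[0.3,0,0.2],[0,0,0]],"spin":[0,0,0,0,0,0,0,0,0,0]}'
python3 -m jog '{"jaw":[50,50],"slide":[[0,0,0],[0,0,0]],"spin":[0,0]}'|head -1
python3 plan.py 448.8 310.5 20 138; python3 - <<'E'
from h import *
t=env.grab_frame("top");s=env.grab_frame("side")
crop("top",(140,210,240,280),4,"pics/t.png",t);crop("side",(170,120,260,225),4,"pics/s.png",s)
a=cv2.imread("pics/t.png");b=cv2.imread("pics/s.png");o=np.zeros((420,760,3),np.uint8);o[:a.shape[0],:400]=a;o[:b.shape[0],400:]=b;cv2.imwrite("pics/d.png",o)
E
```

```text
time_s: 5.8
ee_pos: [442.6, 310.1, 86.1]
ee_rot: [-179.8, -0.1, 138.3]
force: [0.5, -0.1, -1.1]
gripper_width: 57.5
gripper_force: 15.0
time_s: 6.0
t 6.0 pos [446.  310.1  88.1] rot [180.    0.  138.2] q6 [ 34. -15.]
spin 0.02 -> slide [-0.06  0.07  2.27]
spin -22.48 -> slide [ 0.06 -0.07  2.27]
```

View pics/d.png

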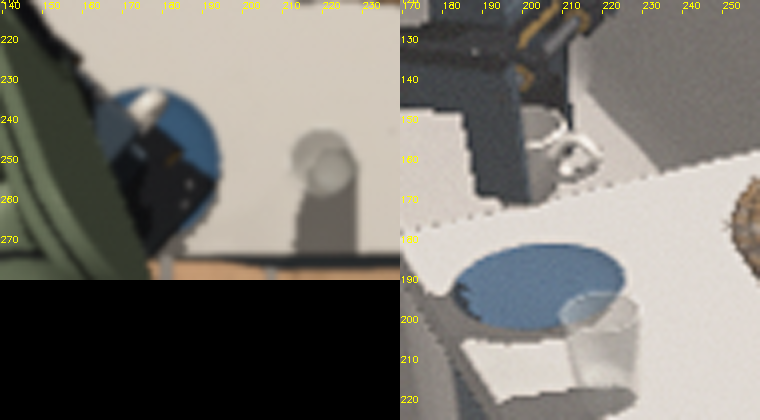

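The cup is held upright above the saucer. In the side view the saucer spans u 183–225.5 and v 180–202. I check the fit against that.

```bash
python3 - <<'E'
from fit import *
print(ext("side",cyl(448.8,310.5,56,[9])).round(1))
fitcyl("saucer",56,[9],[("side",[183.2,180.2,225.5,None]),("top",[156.5,230.9,194.7,None])],[448,310])
E
```

```text
[183.6 180.3 227.7 202.2]
saucer [446.6 311. ] [-0.5  0.2  1.3 -0.6  0.8  0.2]
```

```bash
python3 -m jog '{"jaw":[50,50,50,50],"slide":[[-0.05,0.05,1],[0,0,0.5],[0,0,0.3],[0,0,0]],"spin":[0,0,0,0]}'
python3 -m jog '{"jaw":[50,50],"slide":[[0,0,0],[0,0,0]],"spin":[0,0]}'|head -1
python3 plan.py 448.5 310.5 19.5 138
```

```text
time_s: 6.5
ee_pos: [446.9, 309.8, 33.1]
ee_rot: [-179.9, -0.0, 138.2]
force: [0.3, -0.4, -1.4]
gripper_width: 57.1
gripper_force: 15.0
time_s: 6.7
t 6.7 pos [447.9 310.8  34.9] rot [179.9   0.  138.2] q6 [ 34. -15.]
spin 0.02 -> slide [-0.02  0.01  0.51]
spin -22.48 -> slide [ 0.02 -0.01  0.51]
```

```bash
python3 -m jog '{"jaw":[50,50,50,50,50],"slide":[[0,0,0.2],[0,0,0.15],[0,0,0.1],[0,0,0.05],[0,0,0]],"spin":[0,0,0,0,0]}'
python3 -m jog '{"jaw":[60,64,70,75,75,75],"slide":[[0,0,0],[0,0,0],[0,0,0],[0,0,0],[0,0,0],[0,0,0]],"spin":[0,0,0,0,0,0]}'
python3 -m jog '{"jaw":[75,75,75,75,75,75],"slide":[[0,0,-0.3],[0,0,-0.7],[0,0,-1],[0,0,-1],[0,0,-1],[0,0,-1]],"spin":[0,0,0,0,0,0]}' |head -2
```

```text
time_s: 7.2
ee_pos: [446.8, 310.4, 19.6]
ee_rot: [-180.0, -0.0, 138.2]
force: [-1.8, -1.1, 5.6]
gripper_width: 57.5
gripper_force: 15.0
time_s: 7.8
ee_pos: [447.1, 310.4, 18.9]
ee_rot: [180.0, -0.0, 138.2]
force: [0.3, 0.2, 0.2]
gripper_width: 75.0
gripper_force: 0.0
time_s: 8.4
ee_pos: [447.0, 310.3, 171.0]
```

```bash
python3 -m jog '{"jaw":[75,70,65,65,65,65,65],"slide":[[0,0,0],[0,0,0],[0,0,0],[0,0,0],[0,0,0],[0,0,0],[0,0,0]],"spin":[1,1,1,1,1,1,0]}'|head -3
python3 -m jog '{"jaw":[65,65,65,65,65,65,65,65,65,65],"slide":[[-0.5,0,0],[-1,0,0],[-1,0,0],[-1,0,0],[-1,0.1,0],[-1,0.1,0],[-1,0.1,0],[-1,0.1,0],[-1,0.1,0],[-1,0.1,0]],"spin":[0,0,0,0,0,0,0,0,0,0]}' |head -2
python3 -m jog '{"jaw":[65,65,65,65,65,65,65,65,65,65],"slide":[[-1,0,0],[-1,0,0],[-1,0,0],[-1,0,0],[-1,0,0],[-1,0,0],[-1,0,0],[-0.7,0,0],[-0.2,0,0],[0,0,0]],"spin":[0,0,0,0,0,0,0,0,0,0]}' |head -2
python3 plan.py 469.5 -235.7 90.5 90
python3 - <<'E'
from h import *
t=env.grab_frame("top");s=env.grab_frame("side")
crop("top",(140,210,240,280),4,"pics/t.png",t);crop("side",(170,120,260,225),4,"pics/s.png",s)
a=cv2.imread("pics/t.png");b=cv2.imread("pics/s.png");o=np.zeros((420,760,3),np.uint8);o[:a.shape[0],:400]=a;o[:b.shape[0],400:]=b;cv2.imwrite("pics/e.png",o)
E
```

```text
time_s: 9.1
ee_pos: [447.1, 310.4, 169.6]
ee_rot: [180.0, -0.0, 90.2]
time_s: 10.1
ee_pos: [465.5, 23.4, 169.2]
time_s: 11.1
ee_pos: [466.3, -212.1, 168.9]
t 11.1 pos [ 466.3 -212.1  168.9] rot [-180.    -0.    90.2] q6 [-26. -26.]
spin 0.02 -> slide [-0.79  0.11  2.61]
spin -22.48 -> slide [ 0.79 -0.11  2.61]
```

View pics/e.png

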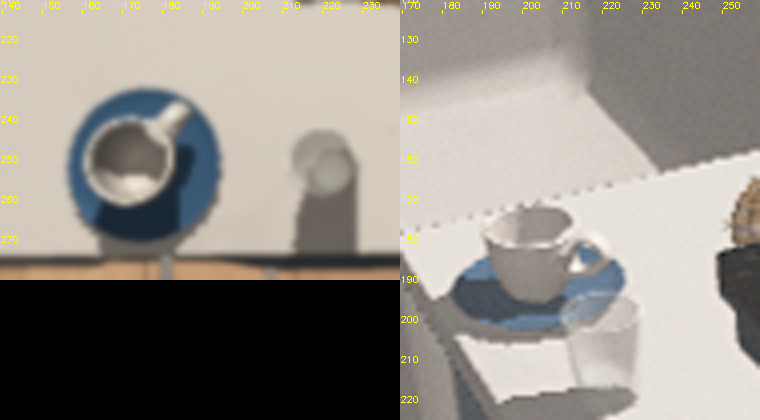

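The cup stands upright on the saucer, with its rim centre at top pixel (171.7,250). Next I check its centre and go down to the tealight.

```bash
python3 - <<'E'
from fit import *
fitcyl("cup",29.5,[54],[("top",[139.5+82/4,209.5+116/4,139.5+175/4,209.5+207/4]),("side",[169.5+82/4,119.5+202/4,169.5+174/4,None])],[448,310])
E
python3 -m jog '{"jaw":[65,65,65,65,65,65,65],"slide":[[-0.8,0.1,0],[0,0,0],[0,0,1],[0,0,0.8],[0,0,0.3],[0,0,0],[0,0,0]],"spin":[0,0,0,0,0,0,0]}' |head -2
python3 plan.py 469.5 -235.7 90.5 90
```

```text
cup [444.1 310.4] [ 0.6  1.2 -1.2  0.   0.3  0.3  1. ]
time_s: 11.9
ee_pos: [470.7, -235.3, 106.8]
t 11.9 pos [ 470.7 -235.3  106.8] rot [179.9   0.   90.2] q6 [-28. -28.]
spin 0.03 -> slide [-0.01 -0.04  0.54]
spin -22.47 -> slide [0.01 0.04 0.54]
```

```bash
python3 -m jog '{"jaw":[65,65,65,65],"slide":[[0,-0.05,0.3],[0,0,0.2],[0,0,0],[0,0,0]],"spin":[0,0,0,0]}'
python3 -m jog '{"jaw":[58,52,47,43,40,38,36,35,35,35],"slide":[[0,0,0],[0,0,0],[0,0,0],[0,0,0],[0,0,0],[0,0,0],[0,0,0],[0,0,0],[0,0,0],[0,0,0]],"spin":[0,0,0,0,0,0,0,0,0,0]}' 8
```

```text
time_s: 12.3
ee_pos: [468.5, -235.5, 90.9]
ee_rot: [-180.0, -0.0, 90.2]
force: [-0.5, 0.1, 0.1]
gripper_width: 64.7
gripper_force: 0.0
time_s: 13.3
ee_pos: [468.6, -235.5, 91.0]
ee_rot: [180.0, -0.0, 90.2]
force: [-1.0, 0.8, -0.1]
gripper_width: 36.7
gripper_force: 8.0
```

```bash
python3 -m jog '{"jaw":[35,35,35,35,35,35,35,35,35,35],"slide":[[0,0,-0.2],[0,0,-0.5],[0,0,-1],[0.5,0.5,-0.2],[0.9,0.7,0],[0.9,0.7,0],[0.9,0.7,0],[0.9,0.7,0],[0.9,0.7,0],[0.4,0.4,0]],"spin":[0,0,0,0,0,0,0,0,0,0]}'
python3 -m jog '{"jaw":[35,35,35],"slide":[[0,0,0],[0,0,0],[0,0,0]],"spin":[0,0,0]}'|head -1
python3 plan.py 620.2 -62.5 20 90
python3 - <<'E'
from h import *
t=env.grab_frame("top");s=env.grab_frame("side")
crop("top",(300,215,400,270),4,"pics/t.png",t);crop("side",(270,200,360,345),4,"pics/s.png",s)
a=cv2.imread("pics/t.png");b=cv2.imread("pics/s.png");o=np.zeros((580,760,3),np.uint8);o[:a.shape[0],:400]=a;o[:b.shape[0],400:]=b;cv2.imwrite("pics/f.png",o)
E
```

```text
time_s: 14.3
ee_pos: [601.4, -70.9, 148.2]
ee_rot: [179.9, -0.0, 90.3]
force: [1.4, -0.1, -0.9]
gripper_width: 37.1
gripper_force: 8.0
time_s: 14.6
t 14.6 pos [599.1 -74.1 148. ] rot [-180.     0.    90.1] q6 [-8. -8.]
spin 0.02 -> slide [0.39 0.7  4.27]
spin -22.48 -> slide [-0.39 -0.7   4.27]
```

View pics/f.png

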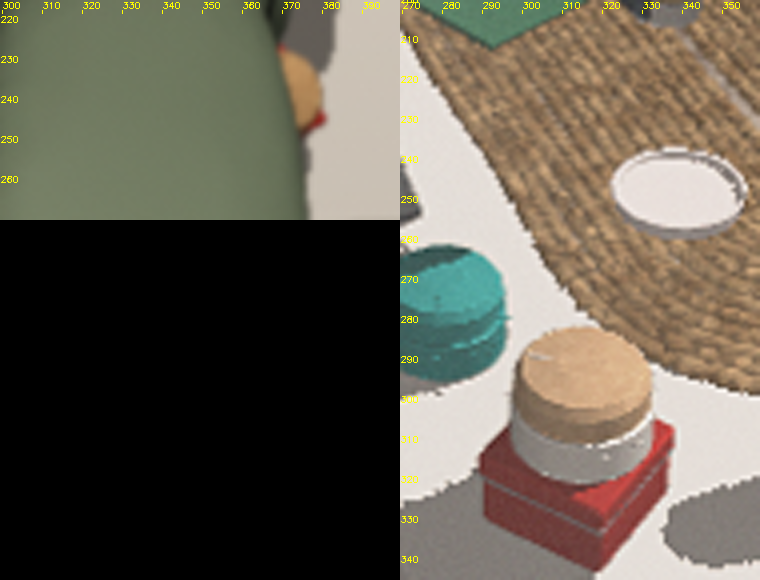

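Tealight is in the gripper. In the side view the timer still stands on the tin (u 297.2–333.2, v 281–320).

```bash
python3 - <<'E'
from fit import *
fitcyl("timer",31,[40,84],[("side",[297.25,281,333.25,320.25]),("top",[None,None,374.8,None])],[467,-228])
fitcyl("dish",36,[8,17],[("side",[322.25,236.5,356.25,259]),("top",[None,169.5+55/7,294.5+166/7,169.5+228/7])],[620,-62])
E
python3 -m jog '{"jaw":[35,35,35,35,35,35,35],"slide":[[0.4,0.7,0.5],[0,0,1],[0,0,1],[0,0,1],[0,0,0],[0,0,0],[0,0,0]],"spin":[0,0,0,0,0,0,0]}'
python3 plan.py 620 -62.5 20 90
```

```text
timer [ 467.6 -222.4] [-0.9 -4.4 -0.4  0.1  4.8]
dish [620.2 -62.4] [ 0.4 -0.4  0.6  0.6  0.6 -0.9  0.5]
time_s: 15.4
ee_pos: [622.2, -61.5, 44.9]
ee_rot: [179.8, 0.0, 90.2]
force: [-0.2, -0.3, -0.3]
gripper_width: 36.7
gripper_force: 8.0
t 15.4 pos [622.2 -61.5  44.9] rot [179.8   0.   90.2] q6 [-7. -7.]
spin 0.02 -> slide [-0.03 -0.07  0.83]
spin -22.48 -> slide [0.03 0.07 0.83]
```

```bash
python3 -m jog '{"jaw":[35,35,35,35,35],"slide":[[0,-0.05,0.4],[0,0,0.3],[0,0,0],[0,0,0],[0,0,0]],"spin":[0,0,0,0,0]}'
python3 plan.py 620 -62.5 20 90
```

```text
time_s: 15.9
ee_pos: [619.4, -60.9, 21.9]
ee_rot: [-180.0, -0.0, 90.2]
force: [-0.4, 0.5, 0.2]
gripper_width: 36.8
gripper_force: 8.0
t 15.9 pos [619.4 -60.9  21.9] rot [-180.    -0.    90.2] q6 [-7. -7.]
spin 0.03 -> slide [-0.05  0.02  0.06]
spin -22.47 -> slide [ 0.05 -0.02  0.06]
```

```bash
python3 -m jog '{"jaw":[35,35,35,35],"slide":[[-0.05,0,0.05],[0,0,0.03],[0,0,0],[0,0,0]],"spin":[0,0,0,0]}'
python3 -m jog '{"jaw":[38,41,44,47,50,50],"slide":[[0,0,0],[0,0,0],[0,0,0],[0,0,0],[0,0,0],[0,0,0]],"spin":[0,0,0,0,0,0]}'
python3 -m jog '{"jaw":[50,50,50,50,50,50,60,75,91],"slide":[[0,0,-0.2],[0,0,-0.6],[0,0,-1],[0,0,-1],[0,0,-1],[0,0,-1],[-1,0,0],[-1,-1,0],[-1,-1,0]],"spin":[0,0,0,0,0,0,0,0,0]}' |head -2
```

```text
time_s: 16.3
ee_pos: [619.6, -62.4, 20.4]
ee_rot: [180.0, -0.0, 90.2]
force: [-1.4, 1.1, 5.3]
gripper_width: 36.4
gripper_force: 8.0
time_s: 16.9
ee_pos: [619.4, -62.5, 19.4]
ee_rot: [-180.0, -0.0, 90.2]
force: [1.3, 0.4, 0.8]
gripper_width: 50.0
gripper_force: 0.0
time_s: 17.8
ee_pos: [559.5, -153.5, 164.0]
```

```bash
python3 -m jog '{"jaw":[91,91,91,91,91,91,91,91,91,91],"slide":[[1,0,0],[1,0,0],[1,0,0],[1,-0.2,0],[1,-0.2,0],[1,-0.2,0],[1,-0.2,0],[1,-0.2,0],[0.6,0,0],[0,0,0]],"spin":[0,0,0,0,0,0,0,0,0,0]}' |head -2
python3 - <<'E'
from h import *
t=env.grab_frame("top");s=env.grab_frame("side")
crop("top",(290,170,390,265),4,"pics/t.png",t);crop("side",(270,225,360,345),4,"pics/s.png",s)
a=cv2.imread("pics/t.png");b=cv2.imread("pics/s.png");o=np.zeros((480,760,3),np.uint8);o[:a.shape[0],:400]=a;o[:b.shape[0],400:]=b;cv2.imwrite("pics/g.png",o)
E
```

```text
time_s: 18.8
ee_pos: [528.7, 107.2, 164.1]
```

View pics/g.png

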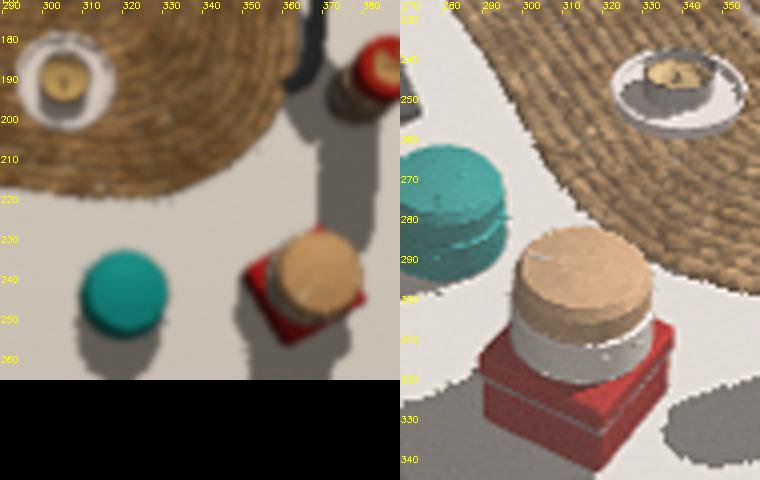

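The tealight sits in the dish (top pixel (305.5,190)). The timer's top-face circle is at top view L279 R362 T231 B314 in the crop.

```bash
python3 - <<'E'
from fit import *
a=lambda X:289.5+X/4
b=lambda Y:169.5+Y/4
fitcyl("timerTop",27.6,[84],[("top",[a(279),b(231),a(362),b(314)])],[467,-228])
fitcyl("timerBot",31,[42,60],[("top",[a(265),None,None,None]),("side",[297.25,None,333.25,320.25])],[467,-228])
fitcyl("tealight",19,[28],[("top",[a(37),b(55),a(91),b(103)])],[620,-62])
E
python3 plan.py 467.5 -227 150 121;python3 plan.py 467.5 -227 150 60
```

```text
timerTop [ 469.6 -226.7] [ 0.1  0.1 -0.1 -0.1]
timerBot [ 467.3 -226.2] [-1.   0.1  0.2  0.7]
tealight [619.2 -63.1] [ 0.2 -0.4 -0.2  0.4]
t 18.9 pos [528.9 105.1 163.9] rot [180.    0.   90.3] q6 [10. 10.]
spin -3.84 -> slide [-8.44 -7.45  0.46]
spin 18.66 -> slide [8.44 7.45 0.46]
t 18.9 pos [528.9 105.1 163.9] rot [180.    0.   90.3] q6 [10. 10.]
spin 3.78 -> slide [-10.61   3.76   0.46]
spin -18.72 -> slide [10.61 -3.76  0.46]
```

```bash
python3 -m jog '{"jaw":[91,91,91,91,91,91,91,91,91,91],"slide":[[-0.6,0,0],[-1,-0.2,0],[-1,-0.2,0],[-1,-0.2,0],[-1,-0.2,0],[-1,-0.3,0],[-1,-0.3,0],[-1,-0.3,0],[-1,-0.3,0],[-1,0,0]],"spin":[0,0,0,0,0,0,0,0,0,0]}' |head -2
python3 -m jog '{"jaw":[91,91,91,91,91,91],"slide":[[-0.8,0,0],[-0.5,0,0],[0,0,0.3],[0,0,0.5],[0,0,0],[0,0,0]],"spin":[0,0,0,0,0,0]}' |head -2
python3 plan.py 468.3 -226.5 48 90
```

```text
time_s: 19.9
ee_pos: [468.1, -185.3, 163.8]
time_s: 20.5
ee_pos: [469.7, -221.2, 139.1]
t 20.5 pos [ 469.7 -221.2  139.1] rot [-1.799e+02 -1.000e-01  9.020e+01] q6 [-26. -27.]
spin 0.03 -> slide [-0.18 -0.05  3.04]
spin -22.47 -> slide [0.18 0.05 3.04]
```

```bash
python3 -m jog '{"jaw":[91,91,91,91,91,91,91],"slide":[[-0.17,0,0.5],[0,0,1],[0,0,0.8],[0,0,0.4],[0,0,0.2],[0,0,0],[0,0,0]],"spin":[0,0,0,0,0,0,0]}'
python3 plan.py 468.3 -226.5 48 90
```

```text
time_s: 21.2
ee_pos: [470.9, -227.4, 53.5]
ee_rot: [179.9, 0.0, 90.2]
force: [0.4, -0.7, -0.5]
gripper_width: 91.2
gripper_force: 0.0
t 21.2 pos [ 470.9 -227.4   53.5] rot [179.9   0.   90.2] q6 [-27. -27.]
spin 0.03 -> slide [ 0.03 -0.09  0.18]
spin -22.47 -> slide [-0.03  0.09  0.18]
```

```bash
python3 -m jog '{"jaw":[91,91,91,91],"slide":[[0.03,-0.08,0.15],[0,0,0],[0,0,0],[0,0,0]],"spin":[0,0,0,0]}'
python3 -m jog '{"jaw":[82,75,70,66,63,60,58,58,58,58],"slide":[[0,0,0],[0,0,0],[0,0,0],[0,0,0],[0,0,0],[0,0,0],[0,0,0],[0,0,0],[0,0,0],[0,0,0]],"spin":[0,0,0,0,0,0,0,0,0,0]}' 18
python3 -m jog '{"jaw":[58,58,58,58,58],"slide":[[0,0,-0.2],[0,0,-0.4],[0,0,-0.8],[0,0,-1],[0,0,-1]],"spin":[0,0,0,0,0]}'
```

```text
time_s: 21.6
ee_pos: [467.8, -226.3, 48.3]
ee_rot: [180.0, 0.0, 90.2]
force: [-0.4, -0.1, -0.9]
gripper_width: 91.1
gripper_force: 0.0
time_s: 22.6
ee_pos: [467.7, -226.2, 48.0]
ee_rot: [180.0, -0.0, 90.2]
force: [-0.1, -0.1, -0.3]
gripper_width: 60.0
gripper_force: 18.0
time_s: 23.1
ee_pos: [467.4, -226.1, 151.8]
ee_rot: [180.0, -0.0, 90.2]
force: [0.9, -0.5, -3.1]
gripper_width: 59.9
gripper_force: 18.0
```

```bash
python3 -m jog '{"jaw":[58,58,58,58,58,58,58,58,58,58],"slide":[[0.6,0,0],[1,0.3,0],[1,0.4,0],[1,0.4,0],[1,0.5,0],[1,0.5,0],[1,0.5,0],[1,0.5,0],[1,0.5,0],[1,0.5,0]],"spin":[0,0,0,0,0,0,0,0,0,0]}' |head -2
python3 -m jog '{"jaw":[58,58,58,58,58,58,58,58,58],"slide":[[1,0.5,0],[1,0.5,0],[1,0.4,0],[0.5,0,0.3],[0,0,0.6],[0,0,0.6],[0,0,0],[0,0,0],[0,0,0]],"spin":[0,0,0,0,0,0,0,0,0]}'
python3 plan.py 632.7 169.9 22 90
python3 - <<'E'
from h import *
t=env.grab_frame("top");s=env.grab_frame("side")
crop("top",(340,215,400,265),6,"pics/t.png",t);crop("side",(235,125,360,345),3.2,"pics/s.png",s)
a=cv2.imread("pics/t.png");b=cv2.imread("pics/s.png");o=np.zeros((600,760,3),np.uint8);o[:a.shape[0],:360]=a;b=b[:600];b=b[:,:400];o[:b.shape[0],360:360+b.shape[1]]=b;cv2.imwrite("pics/i.png",o)
E
```

```text
time_s: 24.1
ee_pos: [590.0, 63.5, 151.0]
time_s: 25.0
ee_pos: [631.8, 167.1, 106.3]
ee_rot: [179.9, -0.0, 90.2]
force: [-0.6, 0.5, -1.7]
gripper_width: 59.8
gripper_force: 18.0
t 25.0 pos [631.8 167.1 106.3] rot [179.9  -0.   90.2] q6 [14. 14.]
spin 0.02 -> slide [0.09 0.03 2.81]
spin -22.48 -> slide [-0.09 -0.03  2.81]
```

View pics/i.png

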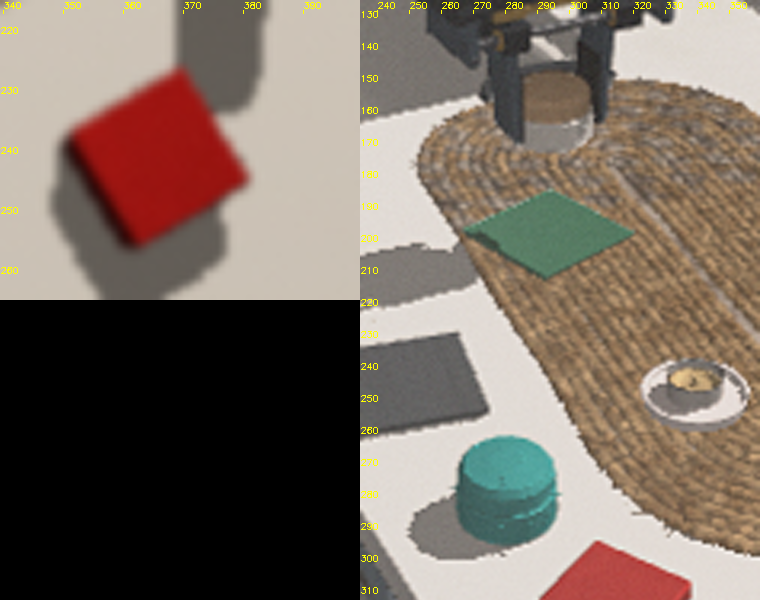

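Timer is held above the clear mat. The tin is exposed, with lid corners at crop pixels (182,67), (250,181), (137,245) and (74,133). The mat in the side view has corners at (463,231), (551,189), (634,233) and (547,278).

```bash
python3 - <<'E'
from fit import *
a=lambda X,Y:(339.5+X/6,214.5+Y/6)
s=lambda X,Y:(234.5+(X-360)/3.2,124.5+Y/3.2)
P=[(182,67,1,1),(250,181,1,-1),(137,245,-1,-1),(74,133,-1,1)]
fitsq("tin",[("top",a(X,Y),i,j,32,40) for X,Y,i,j in P],[466,-226,-.96])
M=[("side",s(463,231),-1,1,48,14),("side",s(551,189),1,1,48,14),("side",s(634,233),1,-1,48,14),("side",s(547,278),-1,-1,48,14)]
fitsq("mat side",M,[632,170,.28])
Bt=[("top",B(X,Y),i,j,48,14) for X,Y,i,j in[(436,18,1,-1),(476,163,-1,-1),(323,207,-1,1),(283,62,1,1)]]
fitsq("mat both",M+Bt,[632,170,.28])
E
python3 -m jog '{"jaw":[58,58,58,58,58,58,58],"slide":[[0.08,0,0.5],[0,0,1],[0,0,0.6],[0,0,0.3],[0,0,0],[0,0,0],[0,0,0]],"spin":[0,0,0,0,0,0,0]}'|head -2
```

```text
tin [ 467.1 -227.9] -61.7 [ 0.2 -0.6  0.8  0.3  0.2  0.8 -1.2 -0.6]
mat side [629.5 169.3] 16.1 [-0.4  0.1 -0.  -0.   0.7 -0.3 -0.2  0.2]
mat both [631.1 170.1] 16.0 [ 0.  -0.3  0.4 -0.3  1.1 -0.5  0.1 -0.2  0.1 -0.3  0.8  1.  -0.5  1.5
 -0.7 -0.1]
time_s: 25.8
ee_pos: [632.3, 170.0, 34.6]
```

```bash
python3 -m jog '{"jaw":[58,58,58,58,58,58],"slide":[[0,-0.03,0.2],[0,0,0.12],[0,0,0.06],[0,0,0.04],[0,0,0],[0,0,0]],"spin":[0,0,0,0,0,0]}'
python3 plan.py 631.5 170 22 90
```

```text
time_s: 26.4
ee_pos: [630.0, 169.7, 22.0]
ee_rot: [-180.0, -0.0, 90.2]
force: [-3.4, -0.9, 6.9]
gripper_width: 60.0
gripper_force: 18.0
t 26.4 pos [630.  169.7  22. ] rot [-180.    -0.    90.2] q6 [14. 14.]
spin 0.03 -> slide [0.01 0.05 0.  ]
spin -22.47 -> slide [-0.01 -0.05  0.  ]
```

```bash
python3 -m jog '{"jaw":[62,66,70,75,80,80],"slide":[[0,0,0],[0,0,0],[0,0,0],[0,0,0],[0,0,0],[0,0,0]],"spin":[0,0,0,0,0,0]}'|tail -3
python3 -m jog '{"jaw":[80,80,80,80,80,80,80,91,91,91],"slide":[[0,0,-0.3],[0,0,-0.8],[0,0,-1],[0,0,-1],[0,0,-1],[-0.5,0,-0.5],[-1,-0.3,0],[-1,-0.5,0],[-1,-0.5,0],[-1,-0.5,0]],"spin":[0,0,0,0,0,0,0,0,0,0]}' |head -2
python3 -m jog '{"jaw":[91,91,91,91,91,91,91,91,91,91],"slide":[[-1,-0.5,0],[-1,-0.5,0],[-1,-0.5,0],[-1,-0.5,0],[-1,-0.5,0],[-1,-0.5,0],[-1,-0.3,0],[-0.5,0,0],[0,0,0],[0,0,0]],"spin":[0,0,0,0,0,0,0,0,0,0]}' |head -2
python3 plan.py 466.5 -227.5 100 119.5
```

```text
force: [0.5, -0.6, -0.4]
gripper_width: 79.9
gripper_force: 0.0
time_s: 28.0
ee_pos: [575.6, 32.4, 158.1]
time_s: 29.0
ee_pos: [478.7, -190.5, 158.2]
t 29.0 pos [ 478.7 -190.5  158.2] rot [-1.80e+02 -1.00e-01  9.02e+01] q6 [-23. -23.]
spin -3.67 -> slide [-0.87 -0.96  1.94]
spin 18.83 -> slide [0.87 0.96 1.94]
```

```bash
python3 -m jog '{"jaw":[91,91,91,91,91,91,91,91,91],"slide":[[0,0,0],[0,0,0],[0,0,0],[0,0,0],[-0.8,-0.9,0],[0,0,1],[0,0,0.9],[0,0,0],[0,0,0]],"spin":[-1,-1,-1,-0.65,0,0,0,0,0]}' |head -3
python3 plan.py 466.5 -227.5 13 119.5
python3 - <<'E'
from h import *
t=env.grab_frame("top");s=env.grab_frame("side")
crop("top",(150,165,292,275),3.5,"pics/t.png",t);crop("side",(255,125,335,220),3,"pics/s.png",s)
a=cv2.imread("pics/t.png");b=cv2.imread("pics/s.png");o=np.zeros((400,760,3),np.uint8);o[:a.shape[0],:a.shape[1]]=a;o[:b.shape[0],500:740]=b;cv2.imwrite("pics/j.png",o)
E
```

```text
time_s: 29.9
ee_pos: [467.3, -224.0, 101.5]
ee_rot: [-180.0, -0.0, 119.5]
t 29.9 pos [ 467.3 -224.   101.5] rot [-180.    -0.   119.5] q6 [-27. -56.]
spin -0.0 -> slide [-0.09 -0.08  2.95]
spin 22.5 -> slide [0.09 0.08 2.95]
```

View pics/j.png

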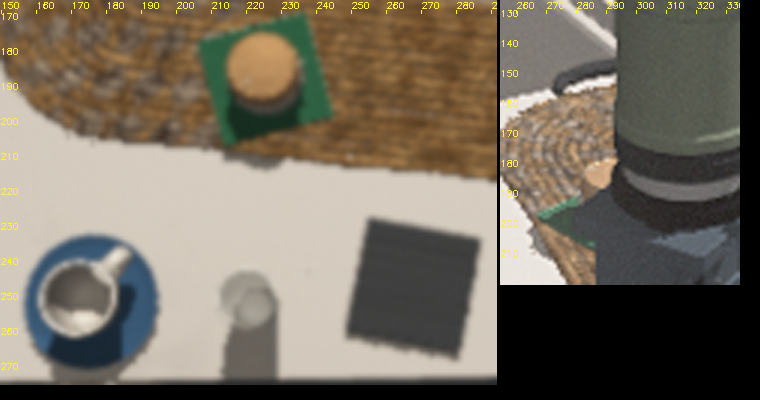

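The timer stands upright on the mat with its top centre at about (224.6,183.4). The cup, glass and tile are fine. Now down to the tin.

```bash
python3 - <<'E'
from fit import *
a=lambda X,Y:(149.5+X/3.5,164.5+Y/3.5)
print("timer",unproj("top",[a(262,66)],58)); fitcyl("timer",27.6,[58],[("top",[*a(227,32),*a(300,101)])],[632,170])
E
python3 -m jog '{"jaw":[91,91,91,91,91,91,91,91],"slide":[[-0.08,-0.08,0],[0,0,0.7],[0,0,1],[0,0,0.7],[0,0,0.4],[0,0,0.1],[0,0,0],[0,0,0]],"spin":[0,0,0,0,0,0,0,0]}'
python3 plan.py 466.5 -227.5 13 119.5
```

```text
timer [[631.03652388 167.13650412  58.        ]]
timer [630.7 165.9] [ 0.6  0.4 -0.6 -0.4]
time_s: 30.8
ee_pos: [466.9, -228.7, 15.5]
ee_rot: [179.9, 0.1, 119.4]
force: [-0.2, 0.7, 0.0]
gripper_width: 90.9
gripper_force: 0.0
t 30.8 pos [ 466.9 -228.7   15.5] rot [1.799e+02 1.000e-01 1.194e+02] q6 [-27. -57.]
spin -0.01 -> slide [0.04 0.01 0.08]
spin 22.49 -> slide [-0.04 -0.01  0.08]
```

```bash
python3 -m jog '{"jaw":[82,75,70,67,65,63,61,60,60,60],"slide":[[0.03,0,0.05],[0,0,0],[0,0,0],[0,0,0],[0,0,0],[0,0,0],[0,0,0],[0,0,0],[0,0,0],[0,0,0]],"spin":[0,0,0,0,0,0,0,0,0,0]}' 25
python3 -m jog '{"jaw":[60,60,60,60,60],"slide":[[0,0,-0.2],[0,0,-0.4],[0,0,-0.8],[0,0,-1],[0,0,-0.9]],"spin":[0,0,0,0,0]}'
python3 -m jog '{"jaw":[60,60,60,60,60,60,60],"slide":[[0,0,0],[0,0,0],[0,0,0],[0,0,0],[0,0,0],[0,0,0],[0,0,0]],"spin":[1,1,1,1,1,0.1,0]}'
python3 plan.py 456.5 47.7 60 78.5
```

```text
time_s: 31.8
ee_pos: [465.6, -227.4, 13.0]
ee_rot: [180.0, 0.0, 119.4]
force: [-0.9, 0.5, 1.6]
gripper_width: 63.8
gripper_force: 25.0
time_s: 32.3
ee_pos: [465.4, -227.5, 113.8]
ee_rot: [180.0, 0.0, 119.4]
force: [1.2, 0.5, -1.4]
gripper_width: 64.0
gripper_force: 25.0
time_s: 33.0
ee_pos: [465.5, -227.5, 112.4]
ee_rot: [180.0, 0.0, 78.7]
force: [-0.2, -0.4, -1.4]
gripper_width: 63.8
gripper_force: 25.0
t 33.0 pos [ 465.5 -227.5  112.4] rot [180.    0.   78.7] q6 [-27. -16.]
spin 0.03 -> slide [ 8.93 -2.12  1.75]
spin -22.47 -> slide [-8.93  2.12  1.75]
```

```bash
python3 -m jog '{"jaw":[60,60,60,60,60,60,60,60,60,60],"slide":[[0.5,0,0],[1,-0.2,0],[1,-0.2,0],[1,-0.3,0],[1,-0.3,0],[1,-0.3,0],[1,-0.3,0],[1,-0.3,0],[0.9,-0.2,0],[0.5,0,0]],"spin":[0,0,0,0,0,0,0,0,0,0]}'|head -2
python3 -m jog '{"jaw":[60,60,60,60,60],"slide":[[0,0,0.5],[0,0,0.8],[0,0,0.5],[0,0,0],[0,0,0]],"spin":[0,0,0,0,0]}'
python3 plan.py 456.5 47.7 21 78.5
python3 - <<'E'
from h import *
crop("side",(215,205,300,275),7,"pics/k.png")
E
```

```text
time_s: 34.0
ee_pos: [455.4, 49.4, 112.1]
time_s: 34.5
ee_pos: [456.5, 47.2, 58.2]
ee_rot: [-180.0, -0.0, 78.7]
force: [-0.7, 0.4, -1.2]
gripper_width: 64.2
gripper_force: 25.0
t 34.5 pos [456.5  47.2  58.2] rot [-180.    -0.    78.7] q6 [ 4. 16.]
spin 0.02 -> slide [ 0.01 -0.    1.24]
spin -22.48 -> slide [-0.01  0.    1.24]
```

View pics/k.png

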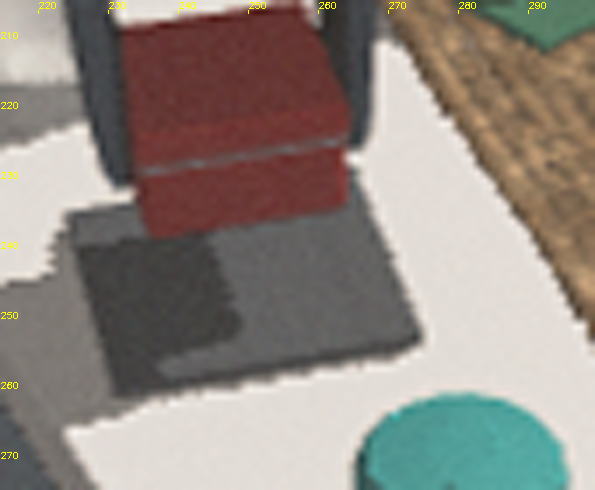

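The tin is held level above the tile and aligned with it (tile corners at crop (67,214), (117,385), (420,338)). Lower it.

```bash
python3 -m jog '{"jaw":[60,60,60,60,60,60,60],"slide":[[0,0,0.5],[0,0,0.35],[0,0,0.2],[0,0,0.1],[0,0,0.07],[0,0,0.04],[0,0,0]],"spin":[0,0,0,0,0,0,0]}'
python3 plan.py 456.5 47.7 21 78.5
```

```text
time_s: 35.25
ee_pos: [456.7, 46.8, 21.0]
ee_rot: [180.0, -0.0, 78.6]
force: [-1.1, -0.3, 4.7]
gripper_width: 64.0
gripper_force: 25.0
t 35.25 pos [456.7  46.8  21. ] rot [180.   -0.   78.6] q6 [ 4. 16.]
spin 0.01 -> slide [ 0.03 -0.01  0.  ]
spin -22.49 -> slide [-0.03  0.01  0.  ]
```

```bash
python3 -m jog '{"jaw":[66,70,75,80,85,85],"slide":[[0,0,0],[0,0,0],[0,0,0],[0,0,0],[0,0,0],[0,0,0]],"spin":[0,0,0,0,0,0]}'|tail -3
python3 -m jog '{"jaw":[85,85,85,85,85,85,85,85,85,85],"slide":[[0,0,-0.3],[0,0,-0.8],[0,0,-1],[0,0,-1],[0,0,-1],[0,0,-1],[-1,0,0],[-1,0.2,0],[-1,0.2,0],[-1,0.2,0]],"spin":[0,0,0,0,0,0,0,0,0,0]}' |head -2
python3 -m jog '{"jaw":[85,85,85,85,85,85,85,85],"slide":[[-1,0.2,0],[-1,0.2,0],[-1,0.2,0],[-1,0.2,0],[-1,0.2,0],[-0.5,0,0],[0,0,0],[0,0,0]],"spin":[0,0,0,0,0,0,0,0]}' |head -2
python3 - <<'E'
from h import *
t=env.grab_frame("top")
crop("top",(150,165,340,275),4,"pics/m.png",t)
E
```

```text
force: [0.1, 0.3, 0.3]
gripper_width: 84.9
gripper_force: 0.0
time_s: 36.85
ee_pos: [450.3, -75.5, 174.0]
time_s: 37.65
ee_pos: [446.9, -241.3, 173.2]
```

View pics/m.png

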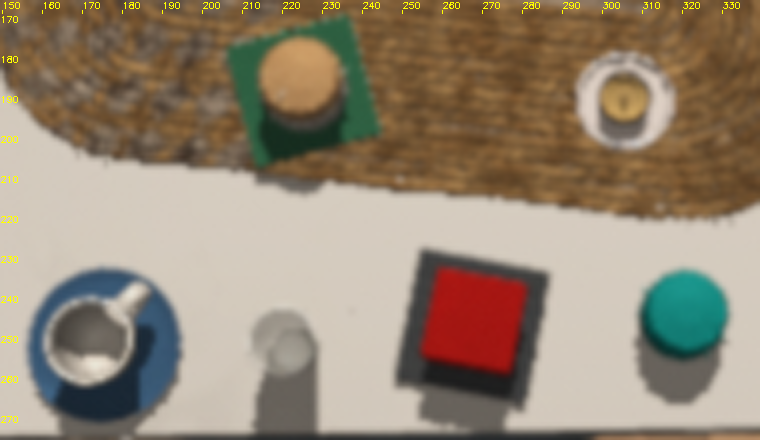

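```bash
python3 - <<'E'
from fit import *
a=lambda X,Y:(149.5+X/4,164.5+Y/4)
for n,p,z in[("cup",(90,341),54),("saucer",(104.5,344.5),9),("timer",(299,75),58),("mat",(303,90),14),("tin",(474,321),48),("tile",(472,330),8),("tealight",(624,97),28),("dish",(625,101),17)]:
    print(n,unproj("top",[a(*p)],z)[0,:2].round(1))
E
```

```text
cup [446.  308.6]
saucer [447.9 310.2]
timer [631.4 167.4]
mat [632.2 170.3]
tin [457.9  45.9]
tile [455.9  48.1]
tealight [620.7 -63.1]
dish [620.5 -64.7]
```

The final top view shows every item within about 3 mm of the middle of its place, with nothing else disturbed. I'm handing the job in.

```bash
python3 -c "
from workcell import env
print(env.job_done())"
```

```text
the job is handed in; nothing more can be done
None
```

The job is handed in at about 38 s: cup on the saucer first (to free the mat), then tealight in the dish, timer on the mat and tin on the tile, each upright and about 3 mm or less from centre in the last picture; I did not touch the glass, spice jar or turquoise look-alike.

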